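# Pop open the touch-latch stock cupboard

## Task

Two handle-less touch-latch cupboards stand on the packing bench. Open the lower, wider one for restocking: push its door in near the free edge until the catch lets go and the spring throws it ajar, then put a fingertip behind the door and swing it wide open, about square to the cupboard or farther. Only touch and push, lift nothing; leave the tall cupboard shut and the jar, bottle and tape roll where they stand, and finish with the hand clear.

Things in the scene. Friction and masses are not known exactly. Their poses are not given: they have to be found in the camera images.
- low: Low cupboard to open: grey box, white door, fixed to the bench, 160 deep (x) x 190 wide (y) x 200 high (z); origin at the centre of its underside, -x axis points out of its front. The shut door covers the whole front: its inner face is 9 mm off the box (89 mm ahead of the origin), its outer face 105 mm ahead of it. The jar stands on its top towards the back.
- low_door (a joint): Low door's angle, rad: 0 shut and latched, positive open (clockwise from above), range -0.036 to 1.9. Hinge on the cupboard's +y edge (left, facing it). Pushing it in (about 3 N) past -0.02 frees the catch; firm stop at -0.036 (7 mm at the free edge). When the finger draws back a spring throws it to about 0.47. It does not catch again; it then swings with slight friction (under 1 N) and stays where left.
- low_hinge (a point): On the low door's hinge axis, at its inner face and top edge (198 mm above the bench). Frame turns with the door: -y runs to the free edge (door 190 wide), x is the inward normal; the panel fills x from -16 mm to 0. Catch pins stand 47 mm out of the inner face 150 mm from the hinge; they and the spring plunger are over 90 mm below the top edge, nothing to snag above that.
- low_press (a point): Point on the low door's outer face, 30 mm in from the free edge and 38 mm below the top edge; same axes as the low_hinge frame, moves with the door. A good place to push along x.
- tall: The tall narrow cupboard, to be left shut: same build and colours, fixed, 160 deep x 150 wide x 270 high; origin at the centre of its underside, -x axis out of its front. Stands beside the low one, on either side.
- tall_door (a joint): Tall cupboard's door angle, rad: same touch latch, hinge on its +y edge, 0 = shut; must stay shut.
- jar_mid (a point): Centre (half-way up) of the loose clear jar with a yellow cap, 56 mm across, 75 high, standing on the low cupboard.
- bottle_mid (a point): Centre of the loose white bottle, 52 mm across, 120 high, standing on the bench in front of the tall cupboard.
- tape_mid (a point): Centre of the loose roll of brown tape lying flat on the bench in front of the tall cupboard, 84 mm across, 45 high.

How it is judged:
By the outcome, as a careful person would: the job done as asked, in the order asked, and still so for the second after the job is handed in, with the robot touching nothing.
It also fails if it takes over 48 s, if anything falls off the work surface, if the arm or the gripper's body presses on something with over 40 N, if the wrist force passes 120 N, or if a joint passes its speed limit or range.

## Robot

A 6-joint arm with a two-finger parallel gripper is mounted at the origin on the work surface. World frame = base frame: x ahead of the robot, y to its left, z up, the work surface at z = 0. Lengths are in m, angles in rad, forces in N, time in s.
With the tool pointing down it reaches from about 0.425 to 0.925 m from the base axis. Payload 12.5 kg.
Tool frame: the origin (TCP) lies at the very end of the fingers, on their centre line; the grasp point (between the pads) lies r.grasp_offset behind it (r.grasp_offset is the distance from the TCP to the grasp point, in m); z points along the fingers, x is the direction in which the jaws open and shut, and the axes are right-handed (so a half turn about z gives the same grasp; the last joint's range is limited). The gripper opens to 85 mm and grips with 20 to 120 N. Pads are 22 mm wide; open, the fingers measure 114 mm over their backs; the gripper's body (76 mm by 85 mm) begins 54 mm behind the grasp point. The pads swing forward as they close: fully open they stand 13 mm farther back than shut.
Start: joints at [1.03, 0.491, 1.559, -0, 1.092, -0.106], TCP at [0.263, 0.567, 0.196] pointing down, gripper open.
Joint ranges: [-3.1, 3.1], [-0.84, 2.19], [0.05, 2.79], [-1.13, 4.28], [0.06, 2.93], [-2.69, 2.69]. Speed limits (rad/s): [2.22, 2.22, 2.79, 3.14, 3.14, 3.14].

## Interface

Orientations are given as a rotation vector (axis times angle).
In Python, from workcell import get_state, viewer, r gives the robot as it stands.
- The arm moves only by the tool step_arm, never from a script. Its argument "series" is a list of rows, each an object with "jaw": the closure in counts, from 0 (fully open) to 255 (shut); "xyz": the shift along the tool's x, y, z in cm, a list of three; "rotation": the turn, a rotation vector about the tool's x, y, z in degrees, a list of three. A call has 1 to 5 rows; each row is the pose to reach, as a shift and turn from the pose commanded when the call began, along the tool's axes at that moment; what a row does not reach only later rows make up. A row lasts 1/12 s, in which the tool goes at most 41.7 mm and 7.16 degrees, less where a joint would pass 70% of its speed; a pose out of reach is approached as far as the arm can. A call with a gripper value outside its range is refused whole. The fingers move at their own pace and stop on an object; "squeeze" is the grip in N (left out, the last holds). Time passes only in rows, so rows that repeat a pose let the fingers close. It gives the time, the measured TCP pose, the force and the opening at its end, in the units of the state.
- get_state(): the state, without advancing time (a new reading comes with each control period).
- viewer.capture(name): name is "scene" or "top" or "wrist"; returns (picture, depth): 400x640x3 uint8, red, green, blue; 400x640 float32, m along the optical axis (not along the pixel's ray), 0 where there is no reading.
- viewer.calibration(name): a dict with "camera_matrix" (3x3 intrinsics, pixels), "view" (4x4, takes a point from world to camera coordinates); the wrist camera has in their place "tool_from_camera" (4x4, takes a point from camera to tool coordinates, whose origin is the TCP and whose axes are the tool frame's). Camera axes: x right, y up, looking along -z (the intrinsics and any distortion apply to the point x, -y, -z); pixel columns grow to the right and rows downward; lengths in m; the calibration is good to about 2 mm. A picture is of the moment at which its call begins: read the wrist's pose just before it. calibration takes no time and is no camera call.
- r.sign_off(): hands the job in, once; it reports no verdict.
The state is a dict: "time": time; "joints": joint angles; "qvel": joint speeds; "joint_torque": joint torques, N m; "ee_pos": TCP position; "tcp_rot": TCP orientation; "force": force on the tool from outside, world axes, zero at the start; "moment": the same for the moment, N m; "finger_gap": opening from 0.0 (shut) to 1.0 (fully open).
Only numpy, scipy, OpenCV 4.12 (cv2) and the standard library are available. Lean on these libraries where they do the work, as an engineer would, in place of code of your own. Each camera call takes 0.05 s, during which the arm holds its last target.

## Working session

There is one attempt and no reset: what is moved stays moved. The work goes in short steps, Python scripts to look and compute and a tool call to move; the robot and the scene stay as the last step left them, time stands still between calls to the robot, and variables do not carry over. Pictures are saved under pics/ and viewed, and the job is handed in when it is done.

Besides the shell and the picture viewer there is one more tool, called in YAML: its name, and indented under it one key for each argument. step_arm: Moves the arm, as the interface text tells. Its arguments: {"type":"object","properties":{"series":{"type":"array"},"squeeze":{"type":"number"}},"required":["series"]}

```bash
mkdir -p pics; ls; python3 - <<'E'
from workcell import get_state, viewer, r
import cv2
print(get_state(), r.grasp_offset)
for n in("scene","top"):
    p,d=viewer.capture(n); cv2.imwrite(f"pics/{n}0.png",p[:,:,::-1]); 
    import numpy as np; np.save(f"pics/{n}0.npy",d)
    print(viewer.calibration(n))
print(viewer.calibration("wrist"))
E
```

```text
pics
{'time': 0.0, 'joints': array([ 1.03043846e+00,  4.91547391e-01,  1.55941607e+00,  2.54443443e-05,
        1.09169710e+00, -1.05584964e-01]), 'qvel': array([ 0.0006553 ,  0.00037281, -0.00036307, -0.00134267,  0.00143125,
        0.00028512]), 'joint_torque': array([-5.54713151e-04, -6.18429708e+01, -2.61586207e+01, -1.74118401e-05,
        3.92045185e-03, -2.08511216e-05]), 'ee_pos': array([0.26309047, 0.56665786, 0.19554681]), 'tcp_rot': array([ 2.64790048e+00,  1.68978072e+00, -1.51688472e-03]), 'force': array([1.0114186 , 0.56650534, 0.18068731]), 'moment': array([ 0.0468112 , -0.02390854, -0.01646237]), 'finger_gap': 0.9999204021357869} 0.0187
{'camera_matrix': array([[520.0719376 ,   0.        , 323.01480464],
       [  0.        , 520.0719376 , 195.71557544],
       [  0.        ,   0.        ,   1.        ]]), 'view': array([[ 0.12865051, -0.99163939, -0.01001846, -0.07086114],
       [ 0.93172114,  0.1174049 ,  0.34367397, -0.63080107],
       [-0.33962443, -0.05354824,  0.93903558, -0.93265735],
       [ 0.        ,  0.        ,  0.        ,  1.        ]])}
{'camera_ma
[... 250 characters left out ...]
, -0.02942873,  0.01571147, -0.599385  ],
       [-0.01604908, -0.01127112,  0.99980768, -0.97851395],
       [ 0.        ,  0.        ,  0.        ,  1.        ]])}
{'camera_matrix': array([[356.32172229,   0.        , 321.67004925],
       [  0.        , 356.32172229, 201.67238862],
       [  0.        ,   0.        ,   1.        ]]), 'tool_from_camera': array([[ 9.99999890e-01,  2.84412112e-04,  3.73881394e-04,
         5.90400633e-04],
       [ 3.87673818e-04, -9.49129592e-01, -3.14885483e-01,
        -8.15706265e-02],
       [ 2.65304649e-04,  3.14885593e-01, -9.49129597e-01,
        -1.77860873e-01],
       [ 0.00000000e+00,  0.00000000e+00,  0.00000000e+00,
         1.00000000e+00]])}
```

View pics/scene0.png

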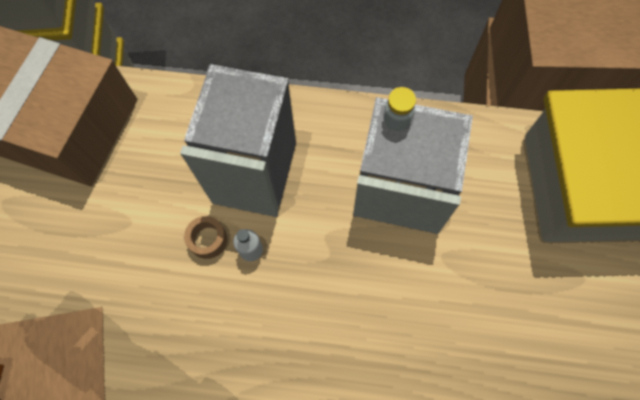

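View pics/top0.png

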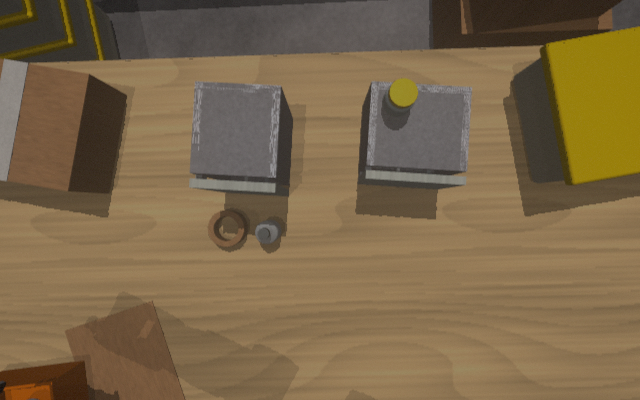

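```bash
cat > h.py <<'E'
import numpy as np
from workcell import get_state, viewer, r
def cloud(d,c):
    K=c["camera_matrix"];V=c["view"]
    v,u=np.mgrid[:d.shape[0],:d.shape[1]]
    x=(u-K[0,2])/K[0,0]*d; y=(v-K[1,2])/K[1,1]*d
    P=np.stack([x,-y,-d],-1)-V[:3,3]
    return P@V[:3,:3]
def ray(u,v,c,z):
    K=c["camera_matrix"];V=c["view"]
    dr=np.array([(u-K[0,2])/K[0,0],-(v-K[1,2])/K[1,1],-1])@V[:3,:3]
    o=-V[:3,3]@V[:3,:3]
    return o+dr*(z-o[2])/dr[2]
E
python3 - <<'E'
from h import *
import cv2
for n in("top","scene"):
    d=np.load(f"pics/{n}0.npy"); c=viewer.calibration(n); P=cloud(d,c); im=cv2.imread(f"pics/{n}0.png")
    for lo,hi,y0,y1,nm in((.188,.206,-.35,.05,"low"),(.258,.28,0.,.4,"tall")):
        m=(P[...,2]>lo)&(P[...,2]<hi)&(P[...,1]>y0)&(P[...,1]<y1)&(d>0)&(P[...,0]>.45)&(P[...,0]<.95)
        q=P[m]; print(n,nm,len(q),np.median(q[:,2]),q.min(0),q.max(0))
        # split door/box by colour brightness
        g=im[m]; 
        rect=cv2.minAreaRect(q[:,:2].astype(np.float32)); print(rect, cv2.boxPoints(rect).round(4).tolist())
    cv2.imwrite(f"pics/{n}0z.png",cv2.resize(im[70:250,170:490],None,fx=2.5,fy=2.5,interpolation=cv2.INTER_CUBIC))
E
```

```text
top low 8514 0.19976885298360175 [ 0.61782064 -0.25995818  0.18820137] [ 0.81880296 -0.05401622  0.20562065]
((0.7193325161933899, -0.157216414809227), (0.19096823036670685, 0.18638961017131805), 84.54236602783203) [[0.6175000071525574, -0.2433999925851822], [0.8029999732971191, -0.26109999418258667], [0.8212000131607056, -0.07100000232458115], [0.6355999708175659, -0.053300000727176666]]
top tall 8845 0.26961717515800465 [0.61256986 0.09417189 0.25801575] [0.80829275 0.25860147 0.27419458]
((0.7107188105583191, 0.17688974738121033), (0.1510908007621765, 0.18584708869457245), 85.02507781982422) [[0.6115999817848206, 0.10970000177621841], [0.7967000007629395, 0.09359999746084213], [0.8098000288009644, 0.24410000443458557], [0.6247000098228455, 0.26019999384880066]]
scene low 8191 0.1999053621703114 [ 0.6180151  -0.25974475  0.18802498] [ 0.82220331 -0.0544961   0.20594054]
((0.7198925018310547, -0.15778908133506775), (0.19039197266101837, 0.18948975205421448), 84.63789367675781) [[0.6166999936103821, -0.24369999766349792], [0.8052999973297119, -0.2614000141620636], [0.8230999708175659, -0.07190000265836716], [0.6345000267028809, -0.05420000106096268]]
scene tall 7774 0.27001437315252574 [0.61160709 0.093532   0.25802547] [0.8106026  0.25859664 0.27585995]
((0.7111462950706482, 0.17627635598182678), (0.15154749155044556, 0.18847252428531647), 85.05664825439453) [[0.6107000112533569, 0.10890000313520432], [0.7985000014305115, 0.09269999712705612], [0.8116000294685364, 0.243599995970726], [0.6237999796867371, 0.2599000036716461]]
```

View pics/top0z.png

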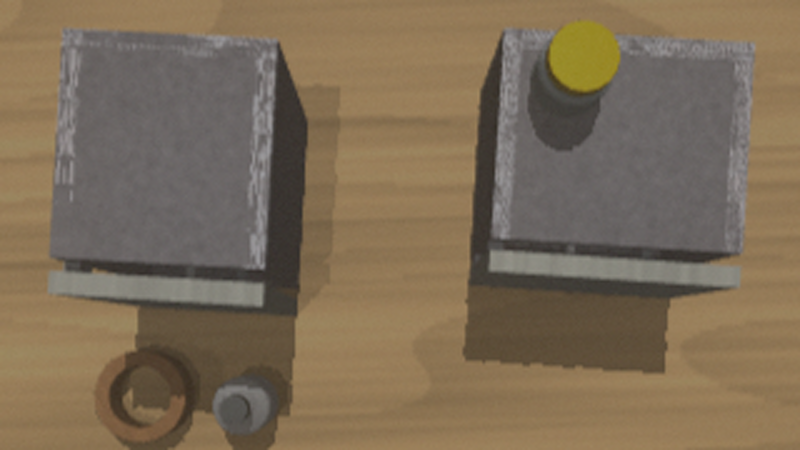

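View pics/scene0z.png

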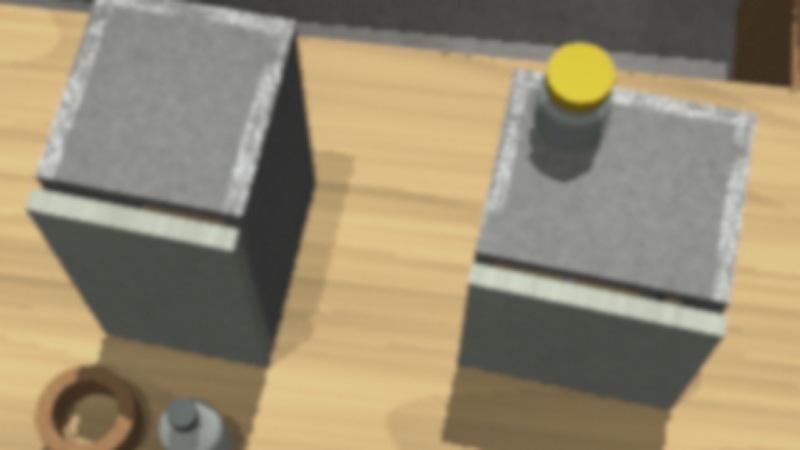

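```bash
cat >> h.py <<'E'
from scipy.spatial.transform import Rotation as R
A=np.deg2rad(-5.4); EX=np.array([np.cos(A),np.sin(A),0]); EY=np.array([-np.sin(A),np.cos(A),0])
HO=np.array([.635,-.054,0])+.016*EX  # hinge, inner face
def cup(p): q=np.asarray(p)-HO; return np.array([q@EX,q@EY,q[2]])
def world(a,b,z): return HO+a*EX+b*EY+np.array([0,0,z])
RT=R.from_matrix(np.column_stack([EX,-EY,[0,0,-1]]))  # tool x=cup x, y=-cup y, z down
def go(p,Rt=RT):
    s=get_state(); R0=R.from_rotvec(s["tcp_rot"])
    print("t",round(s["time"],2),"xyz cm",(R0.inv().apply(np.asarray(p)-s["ee_pos"])*100).round(2),"rot deg",np.rad2deg((R0.inv()*Rt).as_rotvec()).round(2),"cup",cup(s["ee_pos"]).round(4),"F",s["force"].round(2))
E
python3 - <<'E'
from h import *
import cv2
for n in("top","scene"):
    d=np.load(f"pics/{n}0.npy"); c=viewer.calibration(n); P=cloud(d,c)
    im=cv2.cvtColor(cv2.imread(f"pics/{n}0.png"),cv2.COLOR_BGR2HSV)
    m=(im[...,0]>22)&(im[...,0]<34)&(im[...,1]>180)&(P[...,1]>-.26)&(P[...,1]<0)&(P[...,2]>.2)
    print(n,"jar cap",P[m].mean(0),m.sum())
    m=(P[...,2]>.03)&(P[...,2]<.14)&(P[...,0]>.45)&(P[...,0]<.58)&(P[...,1]>.05)&(P[...,1]<.3)
    print("bottle/tape",P[m].min(0),P[m].max(0))
print(world(-.016,-.16,.16))
go(get_state()["ee_pos"]+[0,0,.13]); go(world(-.1,-.16,.3))
E
```

```text
top jar cap [ 0.77721413 -0.11662793  0.27488528] 588
bottle/tape [0.49968757 0.12869621 0.03001095] [0.57959824 0.29074916 0.1236693 ]
scene jar cap [ 0.70259391 -0.1057968   0.39498756] 359
bottle/tape [0.50049989 0.12760347 0.03001097] [0.57993592 0.2907733  0.12575655]
[ 0.61994267 -0.21328991  0.16      ]
t 0.1 xyz cm [-1.0e-02 -0.0e+00 -1.3e+01] rot deg [3.000e-02 5.000e-02 7.049e+01] cup [-0.4446  0.5829  0.1956] F [-0.49 -0.19  0.32]
t 0.1 xyz cm [-58.52  57.3  -10.39] rot deg [3.000e-02 5.000e-02 7.049e+01] cup [-0.4446  0.5829  0.1956] F [-0.49 -0.19  0.32]
```

step_arm:
  series:
    - {"jaw":255,"xyz":[0,0,-4],"rotation":[0,0,7]}
    - {"jaw":255,"xyz":[0,0,-8],"rotation":[0,0,14]}
    - {"jaw":255,"xyz":[0,0,-12],"rotation":[0,0,21]}
    - {"jaw":255,"xyz":[0,0,-13],"rotation":[0,0,28]}
    - {"jaw":255,"xyz":[0,0,-13],"rotation":[0,0,35]}
  squeeze: 20

```text
time: 0.52
ee_pos: [0.2636, 0.5676, 0.33]
tcp_rot: [-3.032, -0.805, -0.007]
force: [0.5, 0.3, -0.7]
finger_gap: 0.3
```

step_arm:
  series:
    - {"jaw":255,"xyz":[0,0,0],"rotation":[0,0,7]}
    - {"jaw":255,"xyz":[0,0,0],"rotation":[0,0,14]}
    - {"jaw":255,"xyz":[0,0,0],"rotation":[0,0,21]}
    - {"jaw":255,"xyz":[0,0,0],"rotation":[0,0,28]}
    - {"jaw":255,"xyz":[0,0,0],"rotation":[0,0,35.5]}

```text
time: 0.93
ee_pos: [0.2632, 0.5667, 0.3258]
tcp_rot: [3.137, -0.148, -0.0]
force: [1.2, -0.5, -0.3]
finger_gap: 0.002
```

```bash
python3 -c "
from h import *
go([.5,.15,.32]);go(world(-.1,-.16,.3));print(get_state()['joints'])"
```

```text
t 0.93 xyz cm [27.51 39.25  0.59] rot deg [ 0.03  0.01 -0.02] cup [-0.4446  0.583   0.3258] F [ 1.15 -0.53 -0.33]
t 0.93 xyz cm [34.48 74.29  2.61] rot deg [ 0.03  0.01 -0.02] cup [-0.4446  0.583   0.3258] F [ 1.15 -0.53 -0.33]
[ 1.03042545e+00  3.96618410e-01  1.36886325e+00 -2.89322796e-05
  1.37677375e+00  1.12498092e+00]
```

step_arm:
  series:
    - {"jaw":255,"xyz":[2.3,3.2,0],"rotation":[0,0,0]}
    - {"jaw":255,"xyz":[4.6,6.4,0],"rotation":[0,0,0]}
    - {"jaw":255,"xyz":[6.9,9.6,0],"rotation":[0,0,0]}
    - {"jaw":255,"xyz":[9.2,12.8,0],"rotation":[0,0,0]}
    - {"jaw":255,"xyz":[11.5,16,0],"rotation":[0,0,0]}

```text
time: 1.35
ee_pos: [0.364, 0.3956, 0.3259]
tcp_rot: [3.138, -0.138, -0.0]
force: [1.9, 0.7, -0.8]
finger_gap: -0.002
```

step_arm:
  series:
    - {"jaw":255,"xyz":[2.3,3.2,0],"rotation":[0,0,0]}
    - {"jaw":255,"xyz":[4.6,6.4,0],"rotation":[0,0,0]}
    - {"jaw":255,"xyz":[6.9,9.6,0],"rotation":[0,0,0]}
    - {"jaw":255,"xyz":[9.2,12.8,0],"rotation":[0,0,0]}
    - {"jaw":255,"xyz":[11.5,16,0],"rotation":[0,0,0]}

```text
time: 1.77
ee_pos: [0.4645, 0.2259, 0.326]
tcp_rot: [-3.139, 0.139, 0.0]
force: [0.6, 1.6, 0.6]
finger_gap: 0.001
```

step_arm:
  series:
    - {"jaw":255,"xyz":[1.2,3.9,0],"rotation":[0,0,0]}
    - {"jaw":255,"xyz":[2.4,7.8,0],"rotation":[0,0,0]}
    - {"jaw":255,"xyz":[3.6,11.7,0],"rotation":[0,0,0]}
    - {"jaw":255,"xyz":[4.8,15.6,0],"rotation":[0,0,0]}
    - {"jaw":255,"xyz":[6,19.5,0],"rotation":[0,0,0]}

```text
time: 2.18
ee_pos: [0.5064, 0.0263, 0.326]
tcp_rot: [-3.138, 0.139, 0.0]
force: [1.1, -0.1, -0.9]
finger_gap: -0.001
```

```bash
python3 -c "
from h import *
go(world(-.08,-.16,.3));go(world(-.08,-.16,.158));print(get_state()['joints'])"
```

```text
t 2.18 xyz cm [ 7.03 22.82  2.6 ] rot deg [-0.01  0.01  0.33] cup [-0.1516  0.0678  0.326 ] F [ 1.08 -0.13 -0.86]
t 2.18 xyz cm [ 7.03 22.82 16.8 ] rot deg [-0.01  0.01  0.33] cup [-0.1516  0.0678  0.326 ] F [ 1.08 -0.13 -0.86]
[-7.85985483e-02  2.05391193e-01  1.64479590e+00  1.27530404e-04
  1.29162565e+00  9.90132050e-03]
```

step_arm:
  series:
    - {"jaw":255,"xyz":[1.2,3.9,0],"rotation":[0,0,0]}
    - {"jaw":255,"xyz":[2.4,7.8,0],"rotation":[0,0,0]}
    - {"jaw":255,"xyz":[3.6,11.7,0],"rotation":[0,0,0]}
    - {"jaw":255,"xyz":[4.8,15.6,0],"rotation":[0,0,0]}
    - {"jaw":255,"xyz":[6,19.5,0],"rotation":[0,0,0]}

```text
time: 2.6
ee_pos: [0.5489, -0.1734, 0.3259]
tcp_rot: [-3.138, 0.139, 0.001]
force: [0.4, -0.0, -0.4]
finger_gap: 0.005
```

step_arm:
  series:
    - {"jaw":255,"xyz":[0.5,2,3],"rotation":[0,0,0]}
    - {"jaw":255,"xyz":[1,3.3,6],"rotation":[0,0,0]}
    - {"jaw":255,"xyz":[1,3.3,10],"rotation":[0,0,0]}
    - {"jaw":255,"xyz":[1,3.3,14],"rotation":[0,0,0]}
    - {"jaw":255,"xyz":[1,3.3,16.8],"rotation":[0,0,0]}

```text
time: 3.02
ee_pos: [0.5548, -0.2049, 0.1545]
tcp_rot: [-3.137, 0.14, 0.005]
force: [0.3, -0.3, -0.3]
finger_gap: -0.0
```

step_arm:
  series:
    - {"jaw":255,"xyz":[0,0,0],"rotation":[0,0,0]}
    - {"jaw":255,"xyz":[0,0,0],"rotation":[0,0,0]}

```text
time: 3.18
ee_pos: [0.5559, -0.2049, 0.1576]
tcp_rot: [-3.137, 0.139, 0.004]
force: [0.3, -0.2, 1.3]
finger_gap: -0.003
```

```bash
python3 -c "
from h import *
import cv2
go(world(-.0305,-.16,.158))
p,d=viewer.capture('scene');cv2.imwrite('pics/s1.png',p[:,:,::-1])
p,d=viewer.capture('wrist');cv2.imwrite('pics/w1.png',p[:,:,::-1])"
```

```text
t 3.18 xyz cm [ 5.    0.26 -0.05] rot deg [-0.06  0.13  0.32] cup [-0.0806 -0.1577  0.1576] F [ 0.3  -0.24  1.31]
```

View pics/s1.png

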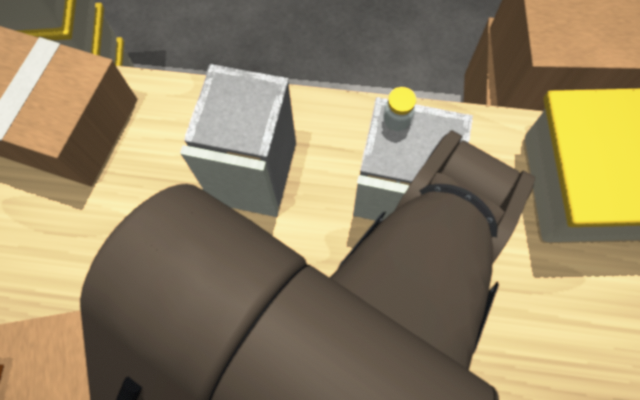

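View pics/w1.png

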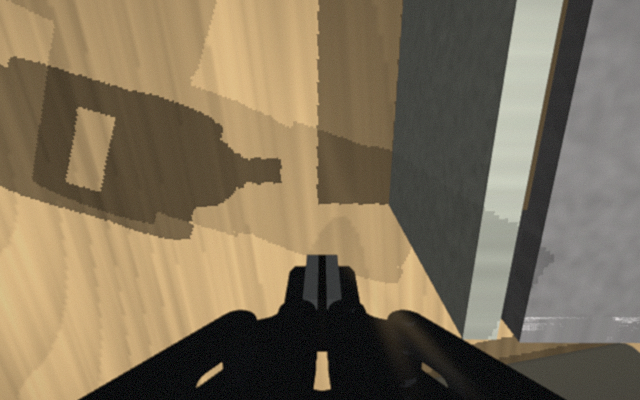

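```bash
python3 -c "
from h import *
p,d=viewer.capture('wrist');c=viewer.calibration('wrist');K=c['camera_matrix'];T=c['tool_from_camera']
v,u=np.mgrid[:400,:640]
P=np.stack([(u-K[0,2])/K[0,0]*d,-(v-K[1,2])/K[1,1]*d,-d],-1)@T[:3,:3].T+T[:3,3]
m=(d>0)&(abs(P[...,0])<.07)&(P[...,1]>-.06)&(P[...,2]<.005)&(p.max(-1)<80)
q=P[m]
for z in np.arange(-.1,.005,.008):
  k=q[(q[:,2]>z)&(q[:,2]<z+.008)]
  if len(k):print(round(z,3),len(k),k.min(0).round(3),k.max(0).round(3))
"
```

```text
-0.1 5516 [-0.045 -0.017 -0.1  ] [ 0.044  0.01  -0.092]
-0.092 5971 [-0.039 -0.015 -0.092] [ 0.038  0.01  -0.084]
-0.084 2097 [-0.032 -0.015 -0.084] [ 0.031  0.009 -0.076]
-0.076 1019 [-0.016 -0.013 -0.076] [ 0.015  0.01  -0.068]
-0.068 770 [-0.014 -0.013 -0.068] [ 0.013 -0.007 -0.06 ]
-0.06 702 [-0.014 -0.013 -0.06 ] [ 0.013 -0.007 -0.052]
-0.052 592 [-0.014 -0.013 -0.052] [ 0.013 -0.007 -0.044]
-0.044 388 [-0.012 -0.06  -0.044] [ 0.067  0.031 -0.036]
-0.036 1536 [ 0.065 -0.06  -0.036] [ 0.067  0.032 -0.028]
-0.028 1373 [ 0.065 -0.06  -0.028] [ 0.067  0.032 -0.02 ]
-0.02 1170 [ 0.065 -0.06  -0.02 ] [ 0.067  0.032 -0.012]
-0.012 1025 [ 0.065 -0.06  -0.012] [ 0.067  0.031 -0.004]
-0.004 926 [ 0.065 -0.06  -0.004] [0.067 0.032 0.004]
0.004 102 [ 0.065 -0.06   0.004] [0.066 0.03  0.005]
```

step_arm:
  series:
    - {"jaw":255,"xyz":[2,0,0],"rotation":[0,0,0]}
    - {"jaw":255,"xyz":[4,0,0],"rotation":[0,0,0]}
    - {"jaw":255,"xyz":[4.6,0,0],"rotation":[0,0,0]}
    - {"jaw":255,"xyz":[4.6,0,0],"rotation":[0,0,0]}

```text
time: 3.67
ee_pos: [0.6032, -0.2092, 0.1594]
tcp_rot: [3.138, -0.138, 0.004]
force: [0.4, 0.6, 0.6]
finger_gap: 0.002
```

step_arm:
  series:
    - {"jaw":255,"xyz":[0.2,0,0],"rotation":[0,0,0]}
    - {"jaw":255,"xyz":[0.4,0,0],"rotation":[0,0,0]}
    - {"jaw":255,"xyz":[0.6,0,0],"rotation":[0,0,0]}
    - {"jaw":255,"xyz":[0.6,0,0],"rotation":[0,0,0]}

```text
time: 4.0
ee_pos: [0.6079, -0.2097, 0.1584]
tcp_rot: [3.138, -0.139, 0.001]
force: [-0.6, 0.2, -0.0]
finger_gap: 0.001
```

step_arm:
  series:
    - {"jaw":255,"xyz":[0.1,0,0],"rotation":[0,0,0]}
    - {"jaw":255,"xyz":[0.2,0,0],"rotation":[0,0,0]}
    - {"jaw":255,"xyz":[0.2,0,0],"rotation":[0,0,0]}

```text
time: 4.25
ee_pos: [0.6099, -0.2099, 0.1581]
tcp_rot: [-3.138, 0.139, -0.0]
force: [-0.2, -0.2, -0.2]
finger_gap: -0.0
```

step_arm:
  series:
    - {"jaw":255,"xyz":[0.1,0,0],"rotation":[0,0,0]}
    - {"jaw":255,"xyz":[0.2,0,0],"rotation":[0,0,0]}
    - {"jaw":255,"xyz":[0.2,0,0],"rotation":[0,0,0]}

```text
time: 4.5
ee_pos: [0.6121, -0.21, 0.1581]
tcp_rot: [-3.138, 0.139, -0.0]
force: [-0.6, -0.8, 0.2]
finger_gap: 0.001
```

step_arm:
  series:
    - {"jaw":255,"xyz":[0.1,0,0],"rotation":[0,0,0]}
    - {"jaw":255,"xyz":[0.2,0,0],"rotation":[0,0,0]}
    - {"jaw":255,"xyz":[0.2,0,0],"rotation":[0,0,0]}

```text
time: 4.75
ee_pos: [0.6141, -0.2102, 0.1581]
tcp_rot: [-3.138, 0.139, -0.0]
force: [0.6, -0.2, 0.1]
finger_gap: -0.002
```

```bash
python3 -c "
from h import *
go(world(-.0305,-.16,.158))
s=get_state();print(s['force'],s['ee_pos'])
p,d=viewer.capture('wrist');c=viewer.calibration('wrist');K=c['camera_matrix'];T=c['tool_from_camera']
v,u=np.mgrid[:400,:640]
P=np.stack([(u-K[0,2])/K[0,0]*d,-(v-K[1,2])/K[1,1]*d,-d],-1)@T[:3,:3].T+T[:3,3]
P=P-0
m=(d>0)&(abs(P[...,2]+.04)<.004)&(P[...,1]<0)&(P[...,0]>0.0)&(P[...,0]<.04)&(p.min(-1)>100)
print(m.sum());q=P[m]
for y in np.arange(-.2,0,.03):
  k=q[(q[:,1]>y)&(q[:,1]<y+.03)]
  if len(k):print(y.round(3),len(k),k.min(0).round(4),k.max(0).round(4))
"
```

```text
t 4.75 xyz cm [-0.84  0.25  0.01] rot deg [-0.   -0.01  0.33] cup [-0.0221 -0.1575  0.1581] F [ 0.61 -0.22  0.11]
[ 0.60738532 -0.22288427  0.10560788] [ 0.61408956 -0.21019124  0.1580889 ]
14785
-0.11 5418 [ 0.0091 -0.1092 -0.0439] [ 0.04   -0.08   -0.0369]
-0.08 4550 [ 0.0087 -0.0797 -0.044 ] [ 0.04   -0.05   -0.0373]
-0.05 3725 [ 0.0085 -0.05   -0.0438] [ 0.04  -0.02  -0.038]
-0.02 1092 [ 0.0085 -0.02   -0.0438] [ 0.04   -0.     -0.0383]
```

step_arm:
  series:
    - {"jaw":255,"xyz":[0.1,0,0],"rotation":[0,0,0]}
    - {"jaw":255,"xyz":[0.2,0,0],"rotation":[0,0,0]}
    - {"jaw":255,"xyz":[0.2,0,0],"rotation":[0,0,0]}

```text
time: 5.05
ee_pos: [0.6161, -0.2104, 0.1581]
tcp_rot: [-3.138, 0.139, -0.0]
force: [0.1, -0.1, -0.3]
finger_gap: -0.002
```

step_arm:
  series:
    - {"jaw":255,"xyz":[0.1,0,0],"rotation":[0,0,0]}
    - {"jaw":255,"xyz":[0.2,0,0],"rotation":[0,0,0]}
    - {"jaw":255,"xyz":[0.2,0,0],"rotation":[0,0,0]}

```text
time: 5.3
ee_pos: [0.6178, -0.2106, 0.158]
tcp_rot: [-3.139, 0.139, 0.001]
force: [-0.7, -1.8, -0.1]
finger_gap: -0.005
```

step_arm:
  series:
    - {"jaw":255,"xyz":[0.1,0,0],"rotation":[0,0,0]}
    - {"jaw":255,"xyz":[0.15,0,0],"rotation":[0,0,0]}
    - {"jaw":255,"xyz":[0.15,0,0],"rotation":[0,0,0]}

```text
time: 5.55
ee_pos: [0.6193, -0.2108, 0.1581]
tcp_rot: [3.138, -0.139, -0.0]
force: [-3.3, -1.5, 0.8]
finger_gap: 0.002
```

step_arm:
  series:
    - {"jaw":255,"xyz":[0.1,0,0],"rotation":[0,0,0]}
    - {"jaw":255,"xyz":[0.15,0,0],"rotation":[0,0,0]}
    - {"jaw":255,"xyz":[0.15,0,0],"rotation":[0,0,0]}

```text
time: 5.8
ee_pos: [0.6209, -0.2109, 0.158]
tcp_rot: [-3.138, 0.139, 0.0]
force: [-3.0, -2.5, 0.2]
finger_gap: 0.0
```

step_arm:
  series:
    - {"jaw":255,"xyz":[0.1,0,0],"rotation":[0,0,0]}
    - {"jaw":255,"xyz":[0.15,0,0],"rotation":[0,0,0]}
    - {"jaw":255,"xyz":[0.15,0,0],"rotation":[0,0,0]}

```text
time: 6.05
ee_pos: [0.6225, -0.211, 0.1581]
tcp_rot: [-3.138, 0.139, -0.0]
force: [-3.1, -2.6, 0.0]
finger_gap: -0.002
```

step_arm:
  series:
    - {"jaw":255,"xyz":[0.1,0,0],"rotation":[0,0,0]}
    - {"jaw":255,"xyz":[0.1,0,0],"rotation":[0,0,0]}

```text
time: 6.22
ee_pos: [0.6226, -0.2109, 0.158]
tcp_rot: [-3.138, 0.139, 0.003]
force: [-8.2, -2.0, 2.6]
finger_gap: -0.003
```

```bash
cat > hw.py <<'E'
from h import *
import cv2
def wr(name,zb=.198,tol=.006):
    s=get_state();p,d=viewer.capture('wrist');cv2.imwrite(f'pics/{name}.png',p[:,:,::-1])
    c=viewer.calibration('wrist');K=c['camera_matrix'];T=c['tool_from_camera']
    v,u=np.mgrid[:400,:640]
    P=np.stack([(u-K[0,2])/K[0,0]*d,-(v-K[1,2])/K[1,1]*d,-d],-1)@T[:3,:3].T+T[:3,3]
    W=P@R.from_rotvec(s['tcp_rot']).as_matrix().T+s['ee_pos']
    W[d<=0]=np.nan
    return p,d,P,W
E
python3 -c "
from hw import *
go(world(-.0305,-.16,.158))
p,d,P,W=wr('w2')
m=(abs(W[...,2]-.198)<.005)&(p.min(-1)>110)&(W[...,0]<.655)
q=(W[m]-HO)@np.column_stack([EX,EY,[0,0,1]])
for y in np.arange(-.2,0,.03):
  k=q[(q[:,1]>y)&(q[:,1]<y+.03)]
  if len(k):print(y.round(3),len(k),np.percentile(k[:,0],[1,99]).round(4))
"
```

```text
t 6.22 xyz cm [-1.7   0.25  0.  ] rot deg [-0.01  0.11  0.34] cup [-0.0135 -0.1574  0.158 ] F [-8.16 -2.02  2.59]
-0.2 73 [0.0053 0.009 ]
-0.17 386 [-0.0079  0.0193]
-0.14 3106 [-0.0087  0.016 ]
-0.11 3523 [-0.0098  0.0135]
-0.08 4059 [-0.0109  0.005 ]
-0.05 247 [-0.0113  0.0045]
```

step_arm:
  series:
    - {"jaw":255,"xyz":[-4,0,0],"rotation":[0,0,0]}
    - {"jaw":255,"xyz":[-8,0,0],"rotation":[0,0,0]}
    - {"jaw":255,"xyz":[-12,0,0],"rotation":[0,0,0]}
    - {"jaw":255,"xyz":[-12,0,0],"rotation":[0,0,0]}
    - {"jaw":255,"xyz":[-12,0,0],"rotation":[0,0,0]}

```text
time: 6.68
ee_pos: [0.5033, -0.2001, 0.1588]
tcp_rot: [-3.138, 0.141, -0.003]
force: [0.8, 0.0, 0.9]
finger_gap: 0.002
```

step_arm:
  series:
    - {"jaw":255,"xyz":[0,0,0],"rotation":[0,0,0]}
    - {"jaw":255,"xyz":[0,0,0],"rotation":[0,0,0]}
    - {"jaw":255,"xyz":[0,0,0],"rotation":[0,0,0]}

```text
time: 6.93
ee_pos: [0.5049, -0.2005, 0.158]
tcp_rot: [3.139, -0.138, 0.001]
force: [0.9, -0.5, 0.4]
finger_gap: 0.001
```

```bash
python3 -c "
from hw import *
go(world(-.0305,-.16,.158))
p,d,P,W=wr('w3')
m=(abs(W[...,2]-.198)<.005)&(p.min(-1)>110)&(W[...,0]<.655)
q=(W[m]-HO)@np.column_stack([EX,EY,[0,0,1]])
for y in np.arange(-.2,0,.03):
  k=q[(q[:,1]>y)&(q[:,1]<y+.03)]
  if len(k):print(y.round(3),len(k),np.percentile(k[:,0],[1,99]).round(4))
for n in ('scene','top'):
  p,d=viewer.capture(n);cv2.imwrite(f'pics/{n}3.png',p[:,:,::-1])
"
```

```text
t 6.93 xyz cm [10.12  0.25  0.  ] rot deg [-0.   -0.04  0.35] cup [-0.1317 -0.1581  0.158 ] F [ 0.93 -0.53  0.39]
-0.2 69 [0.0115 0.0149]
-0.17 2212 [-0.0952 -0.0697]
-0.14 3012 [-0.0831 -0.0549]
-0.11 3707 [-0.0682 -0.0396]
-0.08 4546 [-0.053  -0.0246]
-0.05 225 [-0.0398 -0.0235]
```

View pics/w3.png

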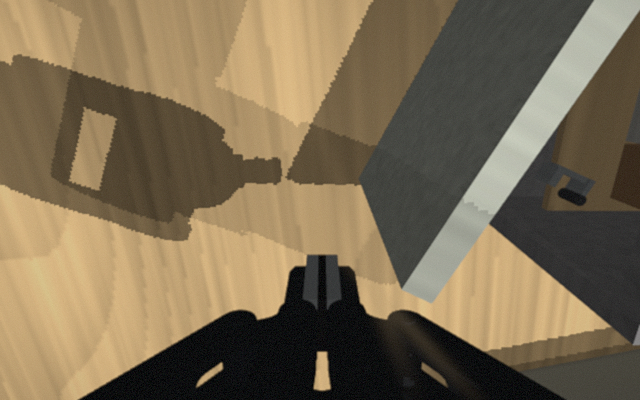

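View pics/top3.png

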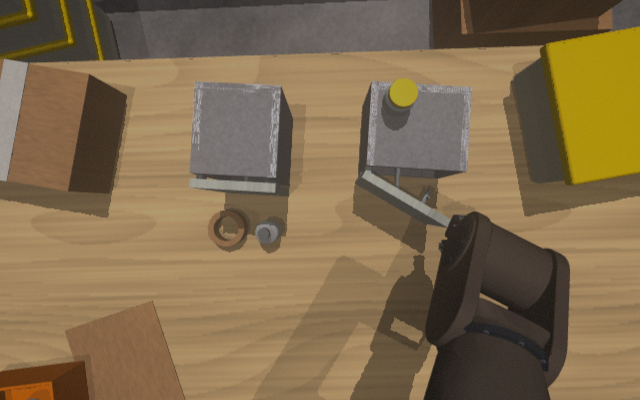

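step_arm:
  series:
    - {"jaw":255,"xyz":[0,4,0],"rotation":[0,0,0]}
    - {"jaw":255,"xyz":[0,8,0],"rotation":[0,0,0]}
    - {"jaw":255,"xyz":[3,8,0],"rotation":[0,0,0]}
    - {"jaw":255,"xyz":[6,8,0],"rotation":[0,0,0]}
    - {"jaw":255,"xyz":[9.2,8,0],"rotation":[0,0,0]}

```text
time: 7.5
ee_pos: [0.5892, -0.2894, 0.158]
tcp_rot: [-3.138, 0.142, 0.0]
force: [0.3, 0.4, 0.9]
finger_gap: 0.0
```

step_arm:
  series:
    - {"jaw":255,"xyz":[0,0,0],"rotation":[0,0,0]}
    - {"jaw":255,"xyz":[0,0,0],"rotation":[0,0,0]}

```text
time: 7.67
ee_pos: [0.5893, -0.288, 0.157]
tcp_rot: [-3.138, 0.138, 0.001]
force: [-0.6, 0.7, -0.2]
finger_gap: 0.001
```

```bash
python3 -c "
from hw import *
go(world(-.04,-.15,.158))
p,d,P,W=wr('w4')
c0=cup(get_state()['ee_pos'])
a0,b0=-.04,-.15
for t in np.arange(.4,1.85,.1):
  a=-.15*np.sin(t)+.012*np.cos(t); b=-.15*np.cos(t)-.012*np.sin(t)
  print(round(t,2),'from(-.04,-.15) tool cm',round((a-a0)*100,2),round(-(b-b0)*100,2))
"
```

```text
t 7.67 xyz cm [ 0.   -8.73 -0.09] rot deg [-0.03  0.04  0.38] cup [-0.0394 -0.2373  0.157 ] F [-0.63  0.75 -0.25]
0.4 from(-.04,-.15) tool cm -0.74 -0.72
0.5 from(-.04,-.15) tool cm -2.14 -1.26
0.6 from(-.04,-.15) tool cm -3.48 -1.94
0.7 from(-.04,-.15) tool cm -4.75 -2.75
0.8 from(-.04,-.15) tool cm -5.92 -3.69
0.9 from(-.04,-.15) tool cm -7.0 -4.74
1.0 from(-.04,-.15) tool cm -7.97 -5.89
1.1 from(-.04,-.15) tool cm -8.82 -7.13
1.2 from(-.04,-.15) tool cm -9.55 -8.45
1.3 from(-.04,-.15) tool cm -10.13 -9.83
1.4 from(-.04,-.15) tool cm -10.58 -11.27
1.5 from(-.04,-.15) tool cm -10.88 -12.74
1.6 from(-.04,-.15) tool cm -11.03 -14.24
1.7 from(-.04,-.15) tool cm -11.03 -15.74
1.8 from(-.04,-.15) tool cm -10.88 -17.24
```

View pics/w4.png

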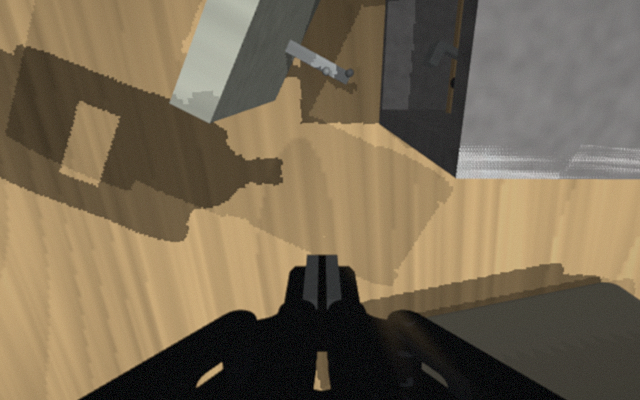

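step_arm:
  series:
    - {"jaw":255,"xyz":[0,-3,0],"rotation":[0,0,0]}
    - {"jaw":255,"xyz":[0,-6,0],"rotation":[0,0,0]}
    - {"jaw":255,"xyz":[0,-8.7,0],"rotation":[0,0,0]}
    - {"jaw":255,"xyz":[0,-8.7,0],"rotation":[0,0,0]}
    - {"jaw":255,"xyz":[0,-8.7,0],"rotation":[0,0,0]}

```text
time: 8.13
ee_pos: [0.5957, -0.2005, 0.1585]
tcp_rot: [3.139, -0.136, 0.0]
force: [-0.5, -0.1, 0.3]
finger_gap: -0.001
```

step_arm:
  series:
    - {"jaw":255,"xyz":[-0.7,-0.7,0],"rotation":[0,0,0]}
    - {"jaw":255,"xyz":[-1.4,-1,0],"rotation":[0,0,0]}
    - {"jaw":255,"xyz":[-2.1,-1.3,0],"rotation":[0,0,0]}
    - {"jaw":255,"xyz":[-2.8,-1.6,0],"rotation":[0,0,0]}
    - {"jaw":255,"xyz":[-3.5,-1.9,0],"rotation":[0,0,0]}

```text
time: 8.55
ee_pos: [0.562, -0.1796, 0.1581]
tcp_rot: [-3.138, 0.14, -0.0]
force: [1.2, -0.1, -0.2]
finger_gap: -0.003
```

step_arm:
  series:
    - {"jaw":255,"xyz":[-0.6,-0.4,0],"rotation":[0,0,0]}
    - {"jaw":255,"xyz":[-1.3,-0.8,0],"rotation":[0,0,0]}
    - {"jaw":255,"xyz":[-1.9,-1.3,0],"rotation":[0,0,0]}
    - {"jaw":255,"xyz":[-2.4,-1.8,0],"rotation":[0,0,0]}
    - {"jaw":255,"xyz":[-3,-2.3,0],"rotation":[0,0,0]}

```text
time: 8.97
ee_pos: [0.5347, -0.1534, 0.1581]
tcp_rot: [-3.138, 0.139, -0.0]
force: [1.2, 0.2, -0.8]
finger_gap: -0.003
```

```bash
python3 -c "
from hw import *
go(world(-.11,-.091,.158))
p,d,P,W=wr('w5')
"
```

```text
t 8.97 xyz cm [-0.34 -1.75  0.01] rot deg [-0.   -0.01  0.33] cup [-0.1065 -0.1084  0.1581] F [ 1.24  0.25 -0.84]
```

View pics/w5.png

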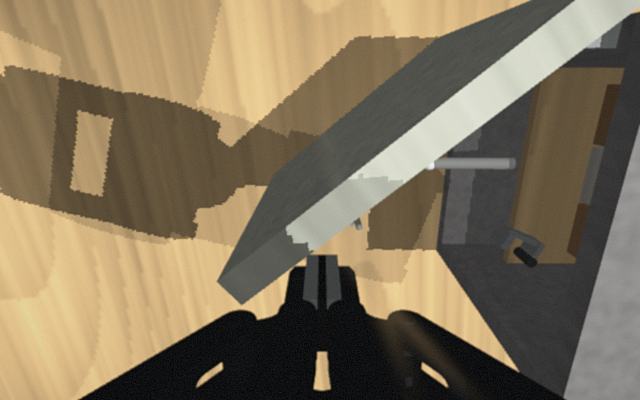

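step_arm:
  series:
    - {"jaw":255,"xyz":[-0.7,-1.0,0],"rotation":[0,0,0]}
    - {"jaw":255,"xyz":[-1.4,-1.9,0],"rotation":[0,0,0]}
    - {"jaw":255,"xyz":[-2.1,-2.9,0],"rotation":[0,0,0]}
    - {"jaw":255,"xyz":[-2.7,-4,0],"rotation":[0,0,0]}
    - {"jaw":255,"xyz":[-3.2,-5.1,0],"rotation":[0,0,0]}

```text
time: 9.43
ee_pos: [0.507, -0.0991, 0.1582]
tcp_rot: [-3.138, 0.139, -0.0]
force: [1.6, -1.1, 0.9]
finger_gap: 0.002
```

step_arm:
  series:
    - {"jaw":255,"xyz":[-0.4,-1.2,0],"rotation":[0,0,0]}
    - {"jaw":255,"xyz":[-0.8,-2.4,0],"rotation":[0,0,0]}
    - {"jaw":255,"xyz":[-1,-3.6,0],"rotation":[0,0,0]}
    - {"jaw":255,"xyz":[-1.1,-4.8,0],"rotation":[0,0,0]}
    - {"jaw":255,"xyz":[-1.2,-5.8,0],"rotation":[0,0,0]}

```text
time: 9.85
ee_pos: [0.5009, -0.0401, 0.1581]
tcp_rot: [-3.138, 0.139, -0.0]
force: [0.9, -1.0, -0.4]
finger_gap: -0.0
```

```bash
python3 -c "
from hw import *
go(world(-.11,.014,.158))
p,d,P,W=wr('w6')
p,d=viewer.capture('top');cv2.imwrite('pics/top6.png',p[:,:,::-1])
"
```

```text
t 9.85 xyz cm [ 4.09 -1.26  0.01] rot deg [-0.01 -0.    0.35] cup [-0.1508  0.0012  0.1581] F [ 0.86 -1.05 -0.43]
```

View pics/w6.png

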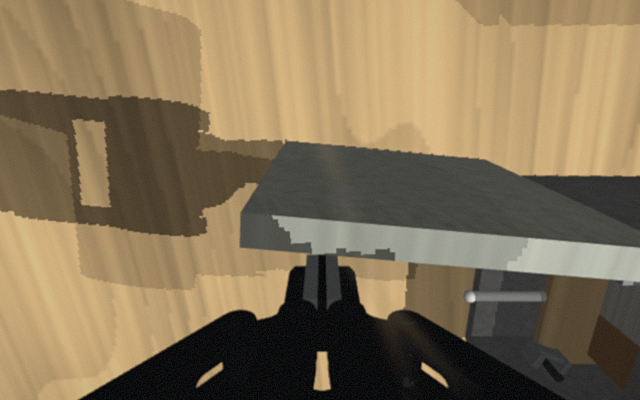

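View pics/top6.png

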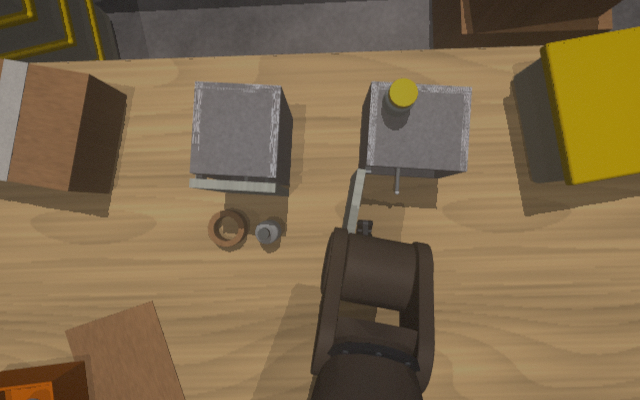

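step_arm:
  series:
    - {"jaw":255,"xyz":[0,-0.7,0],"rotation":[0,0,0]}
    - {"jaw":255,"xyz":[0.1,-1.3,0],"rotation":[0,0,0]}
    - {"jaw":255,"xyz":[0.2,-1.8,0],"rotation":[0,0,0]}
    - {"jaw":255,"xyz":[0.2,-1.8,0],"rotation":[0,0,0]}

```text
time: 10.28
ee_pos: [0.5047, -0.0231, 0.158]
tcp_rot: [-3.138, 0.139, 0.0]
force: [-0.5, 0.6, 0.0]
finger_gap: -0.002
```

step_arm:
  series:
    - {"jaw":255,"xyz":[0,2,0],"rotation":[0,0,0]}
    - {"jaw":255,"xyz":[0,4,0],"rotation":[0,0,0]}
    - {"jaw":255,"xyz":[0,6,-1],"rotation":[0,0,0]}
    - {"jaw":255,"xyz":[0,7,-5],"rotation":[0,0,0]}
    - {"jaw":255,"xyz":[0,7,-9],"rotation":[0,0,0]}

```text
time: 10.7
ee_pos: [0.4974, -0.0952, 0.2481]
tcp_rot: [-3.137, 0.142, 0.006]
force: [0.4, -0.3, -0.2]
finger_gap: 0.001
```

step_arm:
  series:
    - {"jaw":255,"xyz":[0,1.5,-4],"rotation":[0,0,0]}
    - {"jaw":255,"xyz":[0,5,-6],"rotation":[0,0,0]}
    - {"jaw":255,"xyz":[0,9,-8],"rotation":[0,0,0]}
    - {"jaw":255,"xyz":[0,13,-8],"rotation":[0,0,0]}
    - {"jaw":255,"xyz":[0,16,-8],"rotation":[0,0,0]}

```text
time: 11.12
ee_pos: [0.4838, -0.2557, 0.3295]
tcp_rot: [3.137, -0.14, 0.004]
force: [0.5, 0.7, -0.6]
finger_gap: -0.004
```

step_arm:
  series:
    - {"jaw":255,"xyz":[0,0,0],"rotation":[0,0,0]}
    - {"jaw":255,"xyz":[0,0,0],"rotation":[0,0,0]}
    - {"jaw":255,"xyz":[0,0,0],"rotation":[0,0,0]}

```text
time: 11.37
ee_pos: [0.4839, -0.2526, 0.3278]
tcp_rot: [-3.138, 0.14, 0.001]
force: [0.6, -0.1, -0.2]
finger_gap: 0.001
```

```bash
python3 -c "
from hw import *
go(world(-.11,.014,.158))
d0=np.load('pics/top0.npy')
p,d=viewer.capture('top');cv2.imwrite('pics/top7.png',p[:,:,::-1])
P=cloud(d,viewer.calibration('top'))
m=(abs(P[...,2]-.198)<.006)&(P[...,0]<.64)&(P[...,1]>-.1)&(P[...,1]<.08)&(P[...,0]>.44)
r_=cv2.minAreaRect(P[m][:,:2].astype(np.float32));b=cv2.boxPoints(r_);print(m.sum(),r_,b)
x=np.polyfit(P[m][:,0],P[m][:,1],1);dr=np.array([-1,-x[0]]);print('theta deg',-95.4-(np.rad2deg(np.arctan2(dr[1],dr[0]))-360)-0 if dr[1]>0 else None)
a=cv2.imread('pics/top0.png').astype(int);b=p[:,:,::-1].astype(int)
for n,(y0,y1,x0,x1) in dict(jar=(75,115,380,420),tall=(80,195,185,285),bt=(205,250,205,282)).items(): print(n,abs(a-b)[y0:y1,x0:x1].mean(),abs(d0-d)[y0:y1,x0:x1].mean())
p,d=viewer.capture('scene');cv2.imwrite('pics/s7.png',p[:,:,::-1])
"
```

```text
t 11.37 xyz cm [  3.89 -22.57  16.99] rot deg [-0.04  0.03  0.29] cup [-0.1477 -0.212   0.3278] F [ 0.55 -0.07 -0.23]
796 ((0.557041585445404, -0.01663205400109291), (0.016126876696944237, 0.17537915706634521), 72.21257019042969) [[ 0.4710806   0.00247794]
 [ 0.638076   -0.051098  ]
 [ 0.64300257 -0.03574205]
 [ 0.47600716  0.0178339 ]]
theta deg 102.29678894011667
jar 3.7125 0.0076022106
tall 3.69568115942029 0.00779994
bt 3.1275613275613274 0.010545732
```

View pics/top7.png

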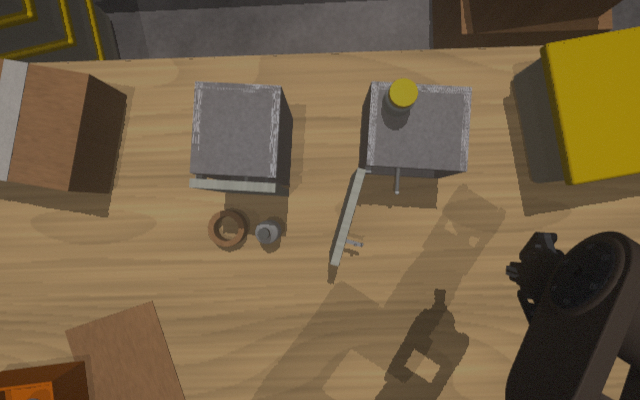

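```bash
python3 -c "
from workcell import r,get_state
print(get_state()['qvel'].round(3)); print(r.sign_off())"
```

```text
[ 0.007 -0.001 -0.004 -0.002 -0.002 -0.001]
the job is handed in; nothing more can be done
None
```

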